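# Shield down, lamp lever reset and set

### The arm

A 6-joint arm with a two-finger parallel gripper is mounted at the origin on the work surface. World frame = base frame: x ahead of the robot, y to its left, z up, the work surface at z = 0. Lengths are in m, angles in rad, forces in N, time in s.
With the tool pointing down it reaches from about 0.25 to 0.725 m from the base axis. Payload 4 kg.
Tool frame: the origin (TCP) lies at the very end of the fingers, on their centre line; the grasp point (between the pads) lies 19 mm behind it; z points along the fingers, y is the line along which they close (so a half turn about z gives the same grasp; the last joint's range is limited). The gripper opens to 85 mm and grips with 20 to 120 N. Pads are 22 mm wide; open, the fingers measure 114 mm over their backs; the gripper's body (76 mm by 85 mm) begins 54 mm behind the grasp point. The pads swing forward as they close: fully open they stand 13 mm farther back than shut.
Start: joints at [1.136, 0.241, 0.005, 1.335, 0, 1.571], TCP at [0.211, 0.453, 0.231] pointing down, gripper open.
Joint ranges: [-2.72, 2.72], [-1.05, 1.87], [-1.09, 1.28], [-1.99, 2.15], [-1.42, 1.44], [-3.14, 3.14]. Speed limits (rad/s): [2.79, 2.79, 3.14, 3.14, 3.14, 3.14].

### API

Orientations are given as a unit quaternion [x, y, z, w].
In Python, from workcell import * gives the robot as it stands. The module is installed in compiled form; this text tells all that it offers.
- The arm moves only by the tool send_rows, never from a script. Its argument "steps" is text: rows parted by semicolons, each of 7 numbers parted by spaces: the opening, from -1 (shut) to 1 (fully open), then the shift along the world's x, y, z in m, then the turn, a rotation vector about the world's x, y, z in rad. A call has exactly 5 rows; each row shifts and turns the commanded pose from where the row before left it; what a row does not reach is not made up. A row lasts 1/12 s, in which the tool goes at most 41.7 mm and 7.16 degrees, less where a joint would pass 70% of its speed; a pose out of reach is approached as far as the arm can. A call is refused whole if a number of a shift passes 0.0417 or a number of a turn 0.125, either way. A call with a gripper value outside its range is refused whole. The fingers move at their own pace and stop on an object; the grip force is fixed at half the most. Time passes only in rows, so rows that do not move let the fingers close, or fill a call up. It gives the time, the measured TCP pose, the force, the opening and the grip force at its end, in the units of the state.
- get_obs(): the state, without advancing time (a new reading comes with each control period).
- camera(name): name is "side" or "top"; returns a dict with "frame" (384x512x3 uint8, red, green, blue), "range_z" (384x512 float32, m along the optical axis (not along the pixel's ray), 0 where there is no reading), "camera_matrix" (3x3 intrinsics, pixels), "k1" (the pictures are not rectified: a ray, as slopes to the right and down, at radius r is drawn at 1 + k1 r^2 times it, then the intrinsics apply), "extrinsics" (4x4, takes a point from world to camera coordinates). Camera axes: x right, y down, z forward; pixel columns grow to the right and rows downward; lengths in m; the calibration is good to about 2 mm. A picture is of the moment at which its call begins.
- job_done(): hands the job in; it is judged then, once.
The state is a dict: "clock": time; "joint_pos": joint angles; "joint_vel": joint speeds; "tau": joint torques, N m; "eef_pos": TCP position; "tool_rot": TCP orientation; "ft_force": force on the tool from outside, world axes, zero at the start; "ft_torque": the same for the moment, N m; "grip_width": finger opening in m; "grasp_force": force on a finger pad.
Only numpy, scipy, OpenCV 4.12 (cv2) and the standard library are available. Lean on these libraries where they do the work, as an engineer would, in place of code of your own. Each camera call takes 0.05 s, during which the arm holds its last target. There are 200 camera calls.

### The job

Get the fluorescence viewing stand ready: gently fold the amber eye shield down until it is level, and only then, with the shield staying level, pull the red lamp lever fully back against its spring onto the idle stop (away from the posts) and hold it there for a good second to reset the lamp. Then push the lever forward until its red grip stands exactly beside the green tab, let go and back away. Leave the bottle, carton, dish and mouse where they are.

Things in the scene. Friction and masses are not known exactly. Their poses are not given: they have to be found in the camera images.
- console: White lamp base of the stand, black top, fixed; 240 (x) x 230 (y) x 50 mm high, reaching from x = -130 to +110 mm of its origin on the bench; x points from the open lever's side to the posts (roughly the robot's left), z up. Two white posts (20 x 16 mm) at x = 82, y = +-95 mm, 245 mm high, carry a dark bar 230 mm up, the shield's hinge line.
- shield (a joint): Angle of the amber eye shield, rad: 0 = level, positive = free edge raised; range -0.45 to 1.1. The hinge is stiff (about 0.45 N m, 3 to 5 N at the free edge) and stays where it is left.
- shield_hinge (a point): Middle of the shield's hinge line, at x = 82 mm, y = 0, z = 230 mm in the console's frame; the line runs along the console's y.
- shield_edge (a point): Middle of the shield's free edge, 127 mm from its hinge, over the lever's side. The shield: clear orange plate 160 mm wide (console's y), 5 mm thick, with a black edge bar 10 mm wide, 8 mm thick. When level it hangs about 110 mm above the lever's grip, which must then be reached from the open side (console's -x) with a tilted tool.
- lever (a joint): Lamp lever, rad: 0 = on idle stop, leaning 45 degrees towards the console's -x; 0.785 = upright; grows towards the posts, to 1.45. Pivot at x = -40, y = 0, z = 30 mm of the console, axis along its y. Friction 0.22 N m and a spring of 0.5 N m/rad about 0.8 rad: stays where left between 0.5 and 1.2, springs off the stop when released; holding it there takes about 7 N at the grip.
- lever_grip (a point): Centre of the lever's red grip, 90 mm from the pivot along the lever: a flat paddle 14 mm wide along the hinge axis (the width to pinch), 22 mm deep, 44 mm long along the lever, on a steel rod of 10 mm diameter.
- tab: Green set-point tab on a rail on the console, 85 mm right (console's -y) of the lever, immovable; a finger 37 mm tall, 5 mm wide, with a thin pointer towards the lever. Origin under its centre, 56 mm above the bench; axes parallel to the console's; stands at x = -50 to -15 mm of the console. The lever is set when its grip's centre has the tab's x, in the tab's frame.
- bottle: Amber dropper bottle, 38 mm diameter, 80 mm tall, loose; origin under its centre.
- carton: Green carton of cover slips, 75 x 50 x 32 mm, loose; origin under its centre.
- dish: Glass dish, 90 mm diameter, 18 mm high, loose; origin under its centre.
- mouse: Black computer mouse, 100 x 58 x 32 mm, loose; origin under its centre.

How it is judged:
By the outcome, as a careful person would: the job done as asked, in the order asked, and still so for the second after the job is handed in, with the robot touching nothing.
It also fails if it takes over 61 s, if anything falls off the work surface, if the arm or the gripper's body presses on something with over 40 N, if the wrist force passes 120 N, or if a joint passes its speed limit or range.

## Working session

There is one attempt and no reset: what is moved stays moved. The work goes in short steps, Python scripts to look and compute and a tool call to move; the robot and the scene stay as the last step left them, time stands still between calls to the robot, and variables do not carry over. Pictures are saved under pics/ and viewed, at most 10 in all, crops included, and the job is handed in when it is done.

Besides the shell and the picture viewer there is one more tool, called after "Request:" as name(argument=value, ...), one argument or row to a line, values as JSON. send_rows: Moves the arm, as the interface text tells. Its arguments: {"type":"object","properties":{"steps":{"type":"string"}},"required":["steps"]}

```bash
mkdir -p pics; cat > h.py <<'E'
from workcell import *
import numpy as np, cv2
def cam(n):
    c=camera(n); c['K']=np.array(c['camera_matrix']); c['E']=np.array(c['extrinsics']); return c
def und(c,px):
    d=np.array([c['k1'],0,0,0],float)
    return cv2.undistortPoints(np.array(px,float).reshape(-1,1,2),c['K'],d).reshape(-1,2)
def pts(c,px):  # world points by depth
    px=np.array(px,float).reshape(-1,2); s=und(c,px)
    z=c['range_z'][px[:,1].astype(int),px[:,0].astype(int)]
    p=np.c_[s*z[:,None],z]; R=c['E'][:3,:3];t=c['E'][:3,3]
    return (p-t)@R
def cloud(c):
    v,u=np.mgrid[0:384,0:512]; return pts(c,np.c_[u.ravel(),v.ravel()]).reshape(384,512,3)
def onplane(c,px,z):
    s=und(c,px);R=c['E'][:3,:3];o=-R.T@c['E'][:3,3]
    d=np.c_[s,np.ones(len(s))]@R
    return o+d*((z-o[2])/d[:,2])[:,None]
E
python3 - <<'E'
from h import *
o=get_obs();print(o['clock'],o['eef_pos'],o['tool_rot'])
ims=[]
for n in('side','top'):
    c=cam(n);print(n,c['k1'],c['K'].tolist(),(-c['E'][:3,:3].T@c['E'][:3,3]),c['E'][2,:3]); cv2.imwrite(f'pics/{n}0.png',cv2.resize(c['frame'][:,:,::-1],(768,576)))
    P=cloud(c);np.savez(f'{n}0.npz',P=P,f=c['frame'])
E
```

```text
0.0 [0.21037279 0.45291395 0.23042249] [ 2.15704545e-01  9.76458136e-01 -1.00723227e-03 -2.09147029e-04]
side -0.057009905986860954 [[385.62952882902556, 0.0, 248.71857776306123], [0.0, 385.62952882902556, 197.33193843214693], [0.0, 0.0, 1.0]] [ 0.4040063  -0.49725646  0.64661911] [ 0.27158101  0.70033159 -0.66013591]
top -0.09716841044961486 [[410.0381606474784, 0.0, 257.9208170936674], [0.0, 410.0381606474784, 190.27298174280912], [0.0, 0.0, 1.0]] [0.53895534 0.04842689 1.10954336] [ 0.07825184 -0.02818828 -0.99653503]
```

View pics/side0.png

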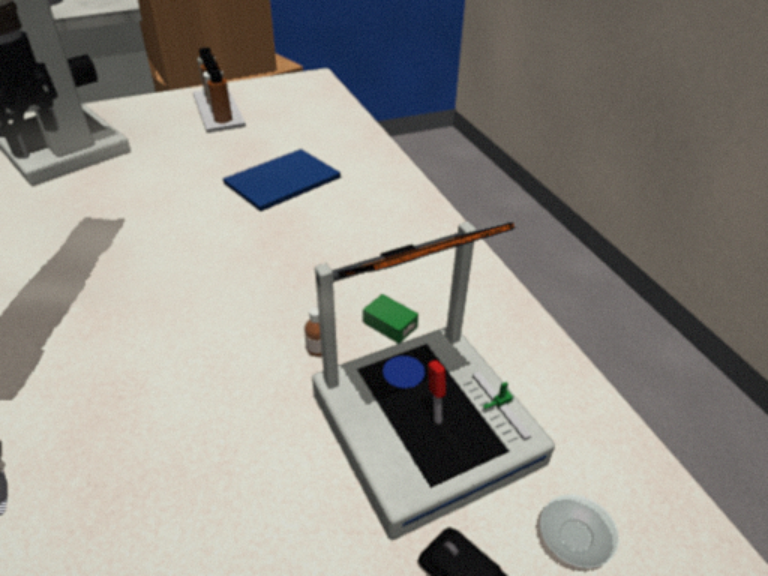

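View pics/top0.png

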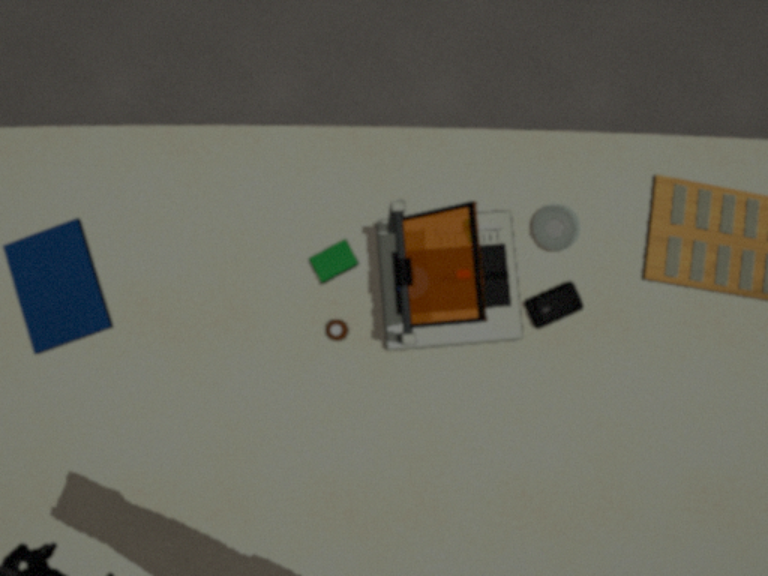

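Side view: the raised amber shield is nearly edge-on at (430,250), with the red grip at (437,378) and the green tab at (500,397). The dish and mouse are on the open side, which is world -y. Top view: the console is centred near (450,280), and world +x points up in the image.

```bash
cat > m.py <<'E'
from h import *
import sys
S=cam('side');T=cam('top')
def hsv(c): return cv2.cvtColor(c['frame'],cv2.COLOR_RGB2HSV)
P=cloud(S);Q=cloud(T)
# console top: points z .045-.055 in region
for n,A in(('side',P),('top',Q)):
    m=(A[...,2]>.042)&(A[...,2]<.058)&(A[...,0]>.3)&(A[...,0]<.8)&(A[...,1]>-.25)&(A[...,1]<.25)
    m=cv2.morphologyEx(m.astype(np.uint8),cv2.MORPH_OPEN,np.ones((3,3)))
    p=A[m>0][:,:2].astype(np.float32)
    r=cv2.minAreaRect(p); print(n,'rect',r,np.round(cv2.boxPoints(r),3).tolist(),len(p))
    m=(A[...,2]>.238)&(A[...,2]<.252)&(A[...,0]>.3)&(A[...,0]<.8)&(A[...,1]>-.0)&(A[...,1]<.25)
    k,l,st,ce=cv2.connectedComponentsWithStats(m.astype(np.uint8))
    for i in range(1,k):
        if st[i,4]>8: print(n,'z245',st[i,4],A[l==i].mean(0).round(4),A[l==i].min(0).round(3),A[l==i].max(0).round(3))
for n,c,A in(('side',S,P),('top',T,Q)):
    H=hsv(c)
    for nm,lo,hi in(('red',(0,150,60),(4,255,255)),('green',(50,100,30),(80,255,255)),('amber',(6,150,40),(20,255,255))):
        m=cv2.inRange(H,lo,hi); 
        if nm=='red': m|=cv2.inRange(H,(174,150,60),(180,255,255))
        k,l,st,ce=cv2.connectedComponentsWithStats(m)
        for i in range(1,k):
            if st[i,4]>15:
                p=A[l==i]; p=p[p[:,2]>.0]
                if len(p) and abs(np.median(p[:,1]))<.3 and .25<np.median(p[:,0])<.8: print(n,nm,st[i].tolist(),ce[i].round(1),np.median(p,0).round(4),np.percentile(p,3,0).round(3),np.percentile(p,97,0).round(3))
E
python3 m.py
```

```text
side rect ((0.6318219304084778, -0.047957643866539), (0.22982418537139893, 0.32879015803337097), 5.1212029457092285) [[0.503000020980835, 0.10599999874830246], [0.5320000052452087, -0.22200000286102295], [0.7609999775886536, -0.20100000500679016], [0.7319999933242798, 0.12600000202655792]] 11621
side z245 69 [0.7203 0.0086 0.2439] [0.711 0.    0.238] [0.73  0.019 0.247]
side z245 43 [0.6301 0.0029 0.2396] [0.608 0.    0.238] [0.647 0.009 0.241]
top rect ((0.6312516331672668, -0.04722978174686432), (0.2308254987001419, 0.3272123336791992), 4.817445755004883) [[0.503000020980835, 0.10599999874830246], [0.5299999713897705, -0.2199999988079071], [0.7599999904632568, -0.20100000500679016], [0.7329999804496765, 0.125]] 3622
top z245 124 [0.7102 0.0084 0.2431] [0.675 0.    0.238] [0.728 0.02  0.25 ]
top z245 11 [0.6682 0.0045 0.2397] [0.666 0.    0.238] [0.67  0.011 0.241]
top z245 108 [0.631  0.0047 0.2402] [0.608 0.    0.238] [0.662 0.011 0.244]
top z245 16 [0.532  0.0017 0.2461] [0.525 0.    0.244] [0.538 0.004 0.248]
side red [285, 240, 12, 25, 230] [291.2 251.8] [ 0.635  -0.1103  0.126
[... 153 characters left out ...]
 0.034]
side green [323, 255, 19, 17, 114] [333.5 264.7] [ 0.7223 -0.1236  0.0659] [ 0.702 -0.127  0.059] [ 0.738 -0.117  0.093]
side amber [249, 149, 93, 31, 447] [290.9 164.5] [ 0.6256 -0.0957  0.3115] [ 0.561 -0.103  0.254] [ 0.707 -0.023  0.314]
side amber [205, 215, 8, 10, 47] [208.3 219.5] [0.5386 0.0934 0.0544] [0.532 0.088 0.047] [0.545 0.102 0.062]
top green [207, 161, 31, 27, 488] [222.  173.7] [0.6659 0.1131 0.0333] [0.636 0.079 0.03 ] [0.695 0.147 0.037]
top amber [268, 138, 52, 79, 3283] [293.8 177.9] [ 0.63   -0.0487  0.2773] [ 0.559 -0.087  0.242] [ 0.702 -0.006  0.308]
top amber [222, 214, 9, 12, 30] [227.1 219.5] [0.546  0.0949 0.0558] [0.532 0.09  0.051] [0.56  0.108 0.059]
```

```bash
cat > m2.py <<'E'
from h import *
S=cam('side');T=cam('top')
for n,c in(('side',S),('top',T)):
    A=cloud(c)
    m=(A[...,2]>.04)&(A[...,2]<.058)&(A[...,0]>.45)&(A[...,0]<.8)&(A[...,1]>-.20)&(A[...,1]<.08)
    k,l,st,ce=cv2.connectedComponentsWithStats(cv2.morphologyEx(m.astype(np.uint8),cv2.MORPH_OPEN,np.ones((3,3))))
    i=1+np.argmax(st[1:,4]); p=A[l==i][:,:2].astype(np.float32); r=cv2.minAreaRect(p); b=cv2.boxPoints(r)
    print(n,'rect',r,np.round(b,3).tolist(),'zmed',np.median(A[l==i][:,2]))
    m=(A[...,2]>.240)&(A[...,2]<.252)&(A[...,0]>.5)&(A[...,0]<.75)&(A[...,1]>-.03)&(A[...,1]<.05)
    for x0,x1 in((.5,.56),(.69,.74)):
        q=A[m&(A[...,0]>x0)&(A[...,0]<x1)]; print(' post',x0,len(q),np.median(q,0).round(4),np.percentile(q,5,0).round(3),np.percentile(q,95,0).round(3))
    # shield plate
    H=cv2.cvtColor(c['frame'],cv2.COLOR_RGB2HSV)
    m=(A[...,2]>.235)&(A[...,2]<.36)&(A[...,0]>.56)&(A[...,0]<.69)&(A[...,1]>-.14)&(A[...,1]<-.02)
    q=A[m]; C=np.cov(q.T);w,V=np.linalg.eigh(C); print(' plate',len(q),q.mean(0).round(4),V[:,0].round(3),w**.5)
    print(' ext',np.percentile(q,1,0).round(3),np.percentile(q,99,0).round(3))
    m=cv2.inRange(H,(50,100,30),(80,255,255))>0
    q=A[m&(A[...,1]<0)&(A[...,2]>.05)]; print(' tab',len(q))
    if len(q): 
        print(np.round(q[np.argsort(q[:,2])[::-1][:25]],4).tolist())
    m=(A[...,1]<-.13)&(A[...,1]>-.4)&(A[...,0]>.4)&(A[...,0]<.8)&(A[...,2]>.008)&(A[...,2]<.04)
    k,l,st,ce=cv2.connectedComponentsWithStats(m.astype(np.uint8))
    for i in range(1,k):
        if st[i,4]>60: q=A[l==i]; print(' obj',st[i].tolist(),q.min(0).round(3),q.max(0).round(3))
c=S;A=cloud(c);H=cv2.cvtColor(c['frame'],cv2.COLOR_RGB2HSV)
m=cv2.inRange(H,(0,150,60),(4,255,255))|cv2.inRange(H,(174,150,60),(180,255,255))
q=A[(m>0)&(A[...,2]>.07)&(A[...,1]<-.05)&(A[...,2]<.2)]
for z in np.arange(.08,.15,.008):
    s=q[abs(q[:,2]-z)<.004]
    if len(s): print('grip z',round(z,3),len(s),np.median(s,0).round(4),s.min(0).round(3),s.max(0).round(3))
for n,c in(('side',S),('top',T)): cv2.imwrite(f'pics/{n}_crop.png',cv2.resize(c['frame'][(140 if n=='side' else 120):(360 if n=='side' else 245),(190 if n=='side' else 230):(410 if n=='side' else 400),::-1],None,fx=3.5 if n=='top' else 2.7,fy=3.5 if n=='top' else 2.7,interpolation=cv2.INTER_CUBIC))
E
python3 m2.py
```

```text
side rect ((0.6360355019569397, -0.09069126844406128), (0.23067158460617065, 0.23879583179950714), 5.1934380531311035) [[0.5099999904632568, 0.017999999225139618], [0.5320000052452087, -0.2199999988079071], [0.7620000243186951, -0.19900000095367432], [0.7400000095367432, 0.039000000804662704]] zmed 0.050922057070627906
 post 0.5 97 [ 0.5341 -0.0125  0.2444] [ 0.526 -0.025  0.24 ] [ 0.55  -0.001  0.247]
 post 0.69 71 [0.7199 0.0071 0.2446] [ 0.706 -0.005  0.241] [0.729 0.018 0.246]
 plate 483 [ 0.6228 -0.0932  0.308 ] [-0.055  0.612  0.789] [0.00228994 0.01948219 0.0376311 ]
 ext [ 0.561 -0.104  0.256] [ 0.689 -0.024  0.314]
 tab 114
[[0.404, -0.4973, 0.6466], [0.404, -0.4973, 0.6466], [0.7246, -0.1211, 0.0944], [0.721, -0.1239, 0.0933], [0.727, -0.121, 0.0932], [0.723, -0.1242, 0.0928], [0.7246, -0.1217, 0.0922], [0.723, -0.1209, 0.092], [0.7207, -0.125, 0.0917], [0.7267, -0.122, 0.0915], [0.7261, -0.1234, 0.0905], [0.7206, -0.1257, 0.0898], [0.7237, -0.1241, 0.0894], [0.7226, -0.126, 0.0892], [0.7209, -0.122, 0.0883], [0.7211, -0.1224, 0.0858], [0.7223, -0.1244, 0.0846], [0.7198, -0
[... 1039 characters left out ...]
9 -0.02   0.315]
 tab 0
 obj [356, 135, 31, 32, 595] [ 0.693 -0.335  0.008] [ 0.78  -0.249  0.024]
 obj [350, 188, 39, 31, 757] [ 0.552 -0.337  0.01 ] [ 0.634 -0.231  0.039]
grip z 0.104 20 [ 0.6358 -0.1162  0.105 ] [ 0.631 -0.118  0.102] [ 0.644 -0.104  0.107]
grip z 0.112 31 [ 0.6337 -0.1149  0.1115] [ 0.63  -0.118  0.108] [ 0.644 -0.104  0.116]
grip z 0.12 38 [ 0.6339 -0.1131  0.1201] [ 0.63  -0.116  0.116] [ 0.643 -0.101  0.124]
grip z 0.128 35 [ 0.6343 -0.1117  0.1281] [ 0.63  -0.114  0.124] [ 0.644 -0.097  0.132]
grip z 0.136 63 [ 0.6348 -0.1059  0.1373] [ 0.63  -0.112  0.132] [ 0.644 -0.09   0.14 ]
grip z 0.144 27 [ 0.6363 -0.105   0.141 ] [ 0.633 -0.111  0.14 ] [ 0.642 -0.095  0.142]
```

View pics/side_crop.png

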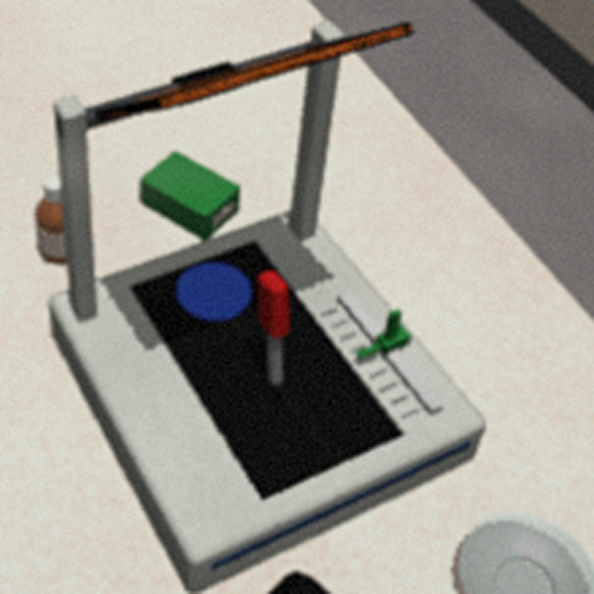

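The crop shows the lever at (273,300), leaning slightly toward the posts, and the tab finger at (394,325).

From the measurements:
- **Console:** origin about (0.635, -0.080), yaw 5°.
- **Shield:** about 0.68 rad.
- **Lever:** about 0.98 rad.
- **Tab:** console x about -0.048.

Next I move to above the shield with the gripper shut and the tool y axis along the hinge line.

Request:
send_rows(
  steps="-1 0.0283 -0.0354 0.0113 0 0 -0.0698;-1 0.0283 -0.0354 0.0113 0 0 -0.0698;-1 0.0283 -0.0354 0.0113 0 0 -0.0698;-1 0.0283 -0.0354 0.0113 0 0 -0.0698;-1 0.0283 -0.0354 0.0113 0 0 -0.0698",
)

```text
clock: 0.72
eef_pos: [0.3375, 0.2941, 0.2822]
tool_rot: [0.383, 0.924, 0.0, 0.0]
ft_force: [0.7, 1.5, -0.3]
grip_width: 0.0256
grasp_force: 0.0
```

Request:
send_rows(
  steps="-1 0.0283 -0.0354 0.0113 0 0 -0.0698;-1 0.0283 -0.0354 0.0113 0 0 -0.0698;-1 0.0283 -0.0354 0.0113 0 0 -0.0698;-1 0.0283 -0.0354 0.0113 0 0 -0.0698;-1 0.0283 -0.0354 0.0113 0 0 -0.0698",
)

```text
clock: 1.13
eef_pos: [0.4639, 0.1358, 0.3328]
tool_rot: [0.538, 0.843, 0.0, 0.0]
ft_force: [0.2, 1.1, 0.1]
grip_width: -0.0001
grasp_force: 0.0
```

Request:
send_rows(
  steps="-1 0.0283 -0.0354 0.0113 0 0 -0.0698;-1 0.0283 -0.0354 0.0113 0 0 -0.0698;-1 0.0283 -0.0354 0.0113 0 0 -0.0698;-1 0.0283 -0.0354 0.0113 0 0 -0.0698;-1 0.0283 -0.0354 0.0113 0 0 -0.0698",
)

```text
clock: 1.55
eef_pos: [0.59, -0.0221, 0.3831]
tool_rot: [0.676, 0.737, 0.0, 0.0]
ft_force: [1.2, 0.9, 1.2]
grip_width: 0.0003
grasp_force: 0.0
```

```bash
cat > st.py <<'E'
from h import *
from scipy.spatial.transform import Rotation as R
o=get_obs();r=R.from_quat(o['tool_rot']).as_matrix()
print(o['clock'],o['eef_pos'].round(4),'ty',r[:,1].round(3),'tz',r[:,2].round(3),'F',np.round(o['ft_force'],2),'j',np.round(o['joint_pos'],3),o['grip_width'],o['grasp_force'])
E
python3 st.py
```

```text
1.55 [ 0.59   -0.0221  0.3831] ty [0.996 0.085 0.   ] tz [ 0.  0. -1.] F [1.24 0.89 1.18] j [-0.037  0.445  0.688  1.813  0.     1.448] 0.00027955954950230366 0.0
```

Request:
send_rows(
  steps="-1 0 0 -0.015 0 0 0;-1 0 0 -0.02 0 0 0;-1 0 0 -0.02 0 0 0;-1 0 0 -0.015 0 0 0;-1 0 0 0 0 0 0",
)

```text
clock: 1.97
eef_pos: [0.5877, -0.0204, 0.3083]
tool_rot: [0.675, 0.738, -0.002, -0.003]
ft_force: [-0.5, 0.5, -0.1]
grip_width: 0.0002
grasp_force: 0.0
```

```bash
python3 st.py
```

```text
1.9667 [ 0.5877 -0.0204  0.3083] ty [ 0.996  0.088 -0.008] tz [-0.008  0.    -1.   ] F [-0.46  0.48 -0.15] j [-0.035  0.418  0.453  1.613  0.     1.448] 0.0001737704626584029 0.0
```

Request:
send_rows(
  steps="-1 0.005 0 0.02 0 0 0;-1 0.014 -0.018 0.008 0 0 0;-1 0.014 -0.02 0.004 0 0 0;-1 0.013 -0.02 0 0 0 0;-1 0 0 0 0 0 0",
)

```text
clock: 2.38
eef_pos: [0.6371, -0.0816, 0.3445]
tool_rot: [0.676, 0.737, -0.0, 0.001]
ft_force: [0.3, 0.0, -0.2]
grip_width: -0.0
grasp_force: 0.0
```

Request:
send_rows(
  steps="-1 0 0 -0.003 0 0 0;-1 0 0 -0.005 0 0 0;-1 0 0 -0.005 0 0 0;-1 0 0 -0.005 0 0 0;-1 0 0 -0.005 0 0 0",
)

```text
clock: 2.8
eef_pos: [0.6348, -0.0773, 0.3212]
tool_rot: [0.675, 0.738, -0.0, -0.0]
ft_force: [1.1, 0.8, 0.1]
grip_width: -0.0
grasp_force: 0.0
```

```bash
python3 st.py
```

```text
2.8 [ 0.6348 -0.0773  0.3212] ty [ 0.996  0.09  -0.   ] tz [-0.  0. -1.] F [1.06 0.84 0.14] j [-0.121  0.539  0.677  1.71   0.     1.359] -1.4219568811165023e-05 0.0
```

Request:
send_rows(
  steps="-1 0 0 -0.003 0 0 0;-1 0 0 -0.003 0 0 0;-1 0 0 -0.003 0 0 0;-1 0 0 -0.003 0 0 0;-1 0 0 -0.003 0 0 0",
)

```text
clock: 3.22
eef_pos: [0.6354, -0.0782, 0.3067]
tool_rot: [0.675, 0.738, 0.0, 0.0]
ft_force: [-0.8, 0.0, 3.8]
grip_width: -0.0001
grasp_force: 1.6
```

Request:
send_rows(
  steps="-1 0 0 -0.003 0 0 0;-1 0 0 -0.003 0 0 0;-1 0 0 -0.003 0 0 0;-1 0 0 -0.003 0 0 0;-1 0 0 -0.003 0 0 0",
)

```text
clock: 3.63
eef_pos: [0.6355, -0.0784, 0.2917]
tool_rot: [0.675, 0.738, 0.0, 0.001]
ft_force: [0.2, -0.8, 4.0]
grip_width: -0.0003
grasp_force: 1.7
```

Request:
send_rows(
  steps="-1 0 0 -0.003 0 0 0;-1 0 0 -0.003 0 0 0;-1 0 0 -0.003 0 0 0;-1 0 0 -0.003 0 0 0;-1 0 0 -0.003 0 0 0",
)

```text
clock: 4.05
eef_pos: [0.6353, -0.0784, 0.2762]
tool_rot: [0.675, 0.738, -0.0, 0.0]
ft_force: [-0.1, -0.6, 5.1]
grip_width: 0.0001
grasp_force: 1.8
```

Request:
send_rows(
  steps="-1 0 0 -0.003 0 0 0;-1 0 0 -0.003 0 0 0;-1 0 0 -0.003 0 0 0;-1 0 0 -0.003 0 0 0;-1 0 0 -0.003 0 0 0",
)

```text
clock: 4.47
eef_pos: [0.6353, -0.0784, 0.2613]
tool_rot: [0.675, 0.738, -0.0, 0.0]
ft_force: [0.1, -1.9, 5.2]
grip_width: -0.0001
grasp_force: 1.9
```

Request:
send_rows(
  steps="-1 0 0 -0.003 0 0 0;-1 0 0 -0.003 0 0 0;-1 0 0 -0.003 0 0 0;-1 0 0 -0.003 0 0 0;-1 0 0 -0.002 0 0 0",
)

```text
clock: 4.88
eef_pos: [0.6353, -0.0784, 0.247]
tool_rot: [0.675, 0.738, -0.0, -0.0]
ft_force: [0.7, -3.1, 5.2]
grip_width: 0.0001
grasp_force: 2.0
```

Request:
send_rows(
  steps="-1 0 0 -0.003 0 0 0;-1 0 0 -0.002 0 0 0;-1 0 0 -0.002 0 0 0;-1 0 0 -0.001 0 0 0;-1 0 0 0 0 0 0",
)

```text
clock: 5.3
eef_pos: [0.6351, -0.0781, 0.239]
tool_rot: [0.675, 0.738, -0.0, -0.0]
ft_force: [0.7, -1.4, 2.1]
grip_width: -0.0
grasp_force: 0.9
```

```bash
cat > sh.py <<'E'
from h import *
import sys
o=np.array([.6346,-.0795]);ex=np.array([-.0872,.9962]);ey=np.array([-.9962,-.0872])
for n in('side','top'):
    c=cam(n);A=cloud(c).reshape(-1,3);d=A[:,:2]-o;X=d@ex;Y=d@ey;Z=A[:,2]
    for lo,hi in((-.075,-.035),(.035,.075)):
        m=(Y>lo)&(Y<hi)&(X>-.026)&(X<.06)&(Z>.19)&(Z<.30)   # plate only
        if m.sum()>30:
            k=np.polyfit(X[m],Z[m],1);res=abs(np.polyval(k,X[m])-Z[m]);g=res<.006;k=np.polyfit(X[m][g],Z[m][g],1)
            print(n,lo,m.sum(),'angle',-np.arctan(k[0]).round(4),'z at hinge',np.polyval(k,.082).round(4),'z at r.1',np.polyval(k,-.018).round(4))
E
python3 sh.py; python3 st.py
```

```text
side -0.075 543 angle 0.0736 z at hinge 0.2326 z at r.1 0.24
side 0.035 819 angle 0.0727 z at hinge 0.2326 z at r.1 0.2399
top -0.075 458 angle 0.0764 z at hinge 0.2336 z at r.1 0.2413
top 0.035 513 angle 0.0759 z at hinge 0.2338 z at r.1 0.2414
5.4 [ 0.6351 -0.0778  0.239 ] ty [ 0.996  0.089 -0.001] tz [-0.001  0.001 -1.   ] F [ 1.46 -1.58  1.78] j [-1.220e-01  5.300e-01  4.520e-01  1.494e+00  1.000e-03  1.359e+00] 0.00039139371181568807 0.9028733347076923
```

Request:
send_rows(
  steps="-1 0 0 -0.002 0 0 0;-1 0 0 -0.002 0 0 0;-1 0 0 -0.002 0 0 0;-1 0 0 -0.0006 0 0 0;-1 0 0 0 0 0 0",
)

```text
clock: 5.82
eef_pos: [0.6351, -0.0782, 0.2325]
tool_rot: [0.675, 0.738, -0.0, -0.0]
ft_force: [-0.3, -1.3, 2.7]
grip_width: 0.0
grasp_force: 1.2
```

```bash
python3 sh.py; python3 st.py
```

```text
side -0.075 587 angle 0.0082 z at hinge 0.2321 z at r.1 0.2329
side 0.035 893 angle -0.0019 z at hinge 0.2327 z at r.1 0.2325
top -0.075 449 angle -0.007 z at hinge 0.2341 z at r.1 0.2334
top 0.035 502 angle -0.0011 z at hinge 0.2338 z at r.1 0.2337
5.9167 [ 0.6352 -0.0781  0.2325] ty [ 0.996  0.089 -0.001] tz [-0.001  0.    -1.   ] F [-0.03 -1.87  2.34] j [-0.122  0.531  0.437  1.478  0.     1.359] 0.00016488349448228387 1.0147551354020834
```

The shield is level: the readings average about 0 ± 0.008 rad. I lift straight off, then back out to the open side.

Request:
send_rows(
  steps="-1 0 0 0.008 0 0 0;-1 0 0 0.02 0 0 0;-1 0.002 -0.02 0.025 0 0 0;-1 0.003 -0.035 0.01 0 0 0;-0.3 0.003 -0.035 0 0 0 0",
)

```text
clock: 6.33
eef_pos: [0.6447, -0.1674, 0.3002]
tool_rot: [0.674, 0.739, 0.002, 0.002]
ft_force: [1.1, -0.1, 0.4]
grip_width: 0.0107
grasp_force: 0.0
```

Request:
send_rows(
  steps="-0.3 0.003 -0.035 0 0 0 0;-0.3 0 0 -0.015 0 0 0;-0.3 0 0 -0.025 0 0 0;-0.3 0 0 -0.02 0 0 0;-0.3 0 0 0 0 0 0",
)

```text
clock: 6.75
eef_pos: [0.6438, -0.2023, 0.2301]
tool_rot: [0.675, 0.738, -0.002, -0.005]
ft_force: [-0.0, 0.1, -1.2]
grip_width: 0.03
grasp_force: 0.0
```

```bash
python3 sh.py; python3 st.py
```

```text
side -0.075 523 angle -0.0031 z at hinge 0.2328 z at r.1 0.2325
side 0.035 876 angle -0.0011 z at hinge 0.2326 z at r.1 0.2325
top -0.075 714 angle -0.0015 z at hinge 0.2338 z at r.1 0.2337
top 0.035 743 angle -0.001 z at hinge 0.2338 z at r.1 0.2337
6.85 [ 0.6457 -0.2025  0.2352] ty [ 0.996  0.089 -0.003] tz [-0.003  0.002 -1.   ] F [ 0.23 -0.02  1.08] j [-3.040e-01  6.200e-01  5.940e-01  1.548e+00  1.000e-03  1.177e+00] 0.029660532228200295 0.0
```

Request:
send_rows(
  steps="-0.3 0 0 -0.008 0.0782 0.007 0;-0.3 0 0 -0.008 0.0782 0.007 0;-0.3 0 0 -0.008 0.0782 0.007 0;-0.3 0 0 -0.008 0.0782 0.007 0;-0.3 0 0 -0.008 0.0782 0.007 0",
)

```text
clock: 7.27
eef_pos: [0.6477, -0.2031, 0.1992]
tool_rot: [0.661, 0.724, 0.134, -0.143]
ft_force: [0.7, 0.2, 0.5]
grip_width: 0.0302
grasp_force: 0.0
```

Request:
send_rows(
  steps="-0.3 0 0.007 -0.008 0.0782 0.007 0;-0.3 -0.001 0.007 -0.008 0.0782 0.007 0;-0.3 -0.001 0.007 -0.008 0.0782 0.007 0;-0.3 -0.001 0.007 -0.008 0.0782 0.007 0;-0.3 0 0 0 0.0782 0.007 0",
)

```text
clock: 7.68
eef_pos: [0.644, -0.174, 0.1653]
tool_rot: [0.622, 0.682, 0.26, -0.283]
ft_force: [0.2, 0.3, -0.2]
grip_width: 0.0298
grasp_force: 0.0
```

```bash
python3 st.py; cat >g.py <<'E'
from h import *
o=np.array([.6346,-.0795]);ex=np.array([-.0872,.9962]);ey=np.array([-.9962,-.0872])
for n in('side','top'):
    c=cam(n);A=cloud(c);H=cv2.cvtColor(c['frame'],cv2.COLOR_RGB2HSV);d=A[...,:2]-o;X=d@ex;Y=d@ey;Z=A[...,2]
    m=(cv2.inRange(H,(0,130,40),(5,255,255))|cv2.inRange(H,(172,130,40),(180,255,255)))>0
    m&=(abs(Y)<.03)&(Z>.06)&(Z<.2)
    if m.sum()>20:
        k=np.polyfit(Z[m],X[m],1); print(n,'grip',m.sum(),'Y',np.median(Y[m]).round(4),'Xmin/max',np.percentile(X[m],[2,98]).round(4),'Z',np.percentile(Z[m],[2,98]).round(4),'slope',k.round(3))
    m=(cv2.inRange(H,(50,90,25),(85,255,255))>0)&(Y<-.03)&(X<.0)&(X>-.1)
    f=m&(Z>.07)
    print(n,'tab',m.sum(),f.sum(),np.median(X[f]).round(4) if f.sum() else '',np.median(Y[f]).round(4) if f.sum() else '')
E
python3 g.py
```

```text
7.6833 [ 0.644  -0.174   0.1653] ty [0.996 0.09  0.002] tz [-0.063  0.706 -0.705] F [ 0.23  0.3  -0.2 ] j [-0.53   1.052  0.984  2.03   0.616  0.778] 0.029821698454698793 0.0
side grip 114 Y 0.0044 Xmin/max [-0.0382 -0.0202] Z [0.1006 0.1279] slope [-0.013 -0.031]
side tab 0 0  
top tab 0 0
```

Request:
send_rows(
  steps="-0.3 -0.001 0.0108 -0.0074 0.02 0.0018 0;-0.3 -0.001 0.0108 -0.0074 0.02 0.0018 0;-0.3 -0.001 0.0108 -0.0074 0.02 0.0018 0;-0.3 -0.001 0.0108 -0.0074 0.02 0.0018 0;-0.3 -0.001 0.0108 -0.0074 0.02 0.0018 0",
)

```text
clock: 8.2
eef_pos: [0.6397, -0.1207, 0.1298]
tool_rot: [0.609, 0.669, 0.289, -0.313]
ft_force: [0.2, 0.3, -1.1]
grip_width: 0.03
grasp_force: 0.0
```

```bash
python3 st.py; python3 g.py; python3 - <<'E'
from h import *
c=cam('side');cv2.imwrite('pics/a.png',cv2.resize(c['frame'][100:360,150:450,::-1],None,fx=2.2,fy=2.2,interpolation=cv2.INTER_CUBIC))
E
```

```text
8.2 [ 0.6397 -0.1207  0.1298] ty [0.996 0.09  0.005] tz [-0.066  0.769 -0.636] F [ 0.15  0.31 -1.07] j [-0.492  1.031  0.786  1.911  0.702  0.766] 0.029981989637288153 0.0
side grip 24 Y 0.0053 Xmin/max [-0.0335 -0.0183] Z [0.1176 0.133 ] slope [-0.946  0.092]
side tab 0 0  
top tab 0 0
```

View pics/a.png

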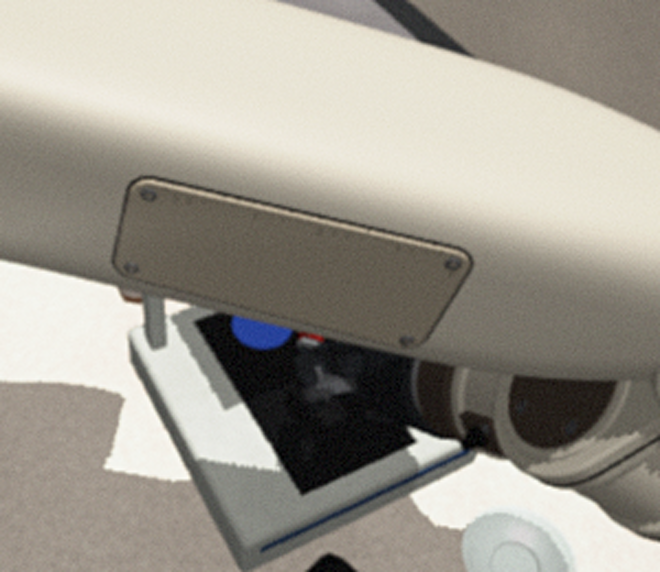

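The forearm blocks the side view, and only a sliver of the red grip shows at (310,338). The force is about 0, so I move in and close on the grip.

Request:
send_rows(
  steps="-0.3 -0.001 0.0085 -0.006 0 0 0;-0.3 -0.001 0.0085 -0.006 0 0 0;-0.3 -0.001 0.0085 -0.006 0 0 0;-0.3 -0.001 0.007 -0.005 0 0 0;-0.3 0 0 0 0 0 0",
)

```text
clock: 8.77
eef_pos: [0.6349, -0.088, 0.1054]
tool_rot: [0.609, 0.668, 0.289, -0.315]
ft_force: [-0.8, 0.4, -0.0]
grip_width: 0.0298
grasp_force: 0.0
```

```bash
python3 st.py; python3 sh.py
```

```text
8.7667 [ 0.6349 -0.088   0.1054] ty [0.996 0.091 0.002] tz [-0.069  0.77  -0.635] F [-0.78  0.43 -0.04] j [-0.456  0.995  0.648  1.787  0.722  0.806] 0.029772746618884183 0.0
top -0.075 718 angle -0.0032 z at hinge 0.234 z at r.1 0.2337
top 0.035 740 angle -0.0031 z at hinge 0.2339 z at r.1 0.2336
```

Now I close on the grip.

Request:
send_rows(
  steps="-1 0 0 0 0 0 0;-1 0 0 0 0 0 0;-1 0 0 0 0 0 0;-1 0 0 0 0 0 0;-1 0 0 0 0 0 0",
)

```text
clock: 9.28
eef_pos: [0.6356, -0.0896, 0.1054]
tool_rot: [0.61, 0.667, 0.29, -0.314]
ft_force: [4.8, -3.5, 6.3]
grip_width: 0.013
grasp_force: 59.5
```

The grip is held at 13 mm. I pull the lever back along its arc.

Request:
send_rows(
  steps="-1 0.0005 -0.0062 0.0007 0 0 0;-1 0.0005 -0.0062 0.0004 0 0 0;-1 0.0005 -0.0062 0 0 0 0;-1 0.0005 -0.0062 -0.0005 0 0 0;-1 0.0005 -0.0062 -0.0008 0 0 0",
)

```text
clock: 9.7
eef_pos: [0.6379, -0.1168, 0.1047]
tool_rot: [0.609, 0.666, 0.291, -0.318]
ft_force: [5.2, 9.7, 0.3]
grip_width: 0.0132
grasp_force: 59.0
```

```bash
python3 st.py
```

```text
9.7 [ 0.6379 -0.1168  0.1047] ty [0.996 0.089 0.001] tz [-0.068  0.775 -0.628] F [5.18 9.74 0.25] j [-0.491  1.048  0.749  1.867  0.709  0.765] 0.01322114901582153 59.03537929058075
```

Request:
send_rows(
  steps="-1 0.0006 -0.0069 -0.0016 0 0 0;-1 0.0006 -0.0068 -0.0022 0 0 0;-1 0.0006 -0.0066 -0.0026 0 0 0;-1 0.0006 -0.0063 -0.0032 0 0 0;-1 0.0006 -0.0061 -0.0036 0 0 0",
)

```text
clock: 10.12
eef_pos: [0.6408, -0.1492, 0.0921]
tool_rot: [0.609, 0.666, 0.291, -0.318]
ft_force: [2.9, 10.9, 4.2]
grip_width: 0.0134
grasp_force: 58.4
```

```bash
python3 st.py; python3 sh.py
```

```text
10.1167 [ 0.6408 -0.1492  0.0921] ty [0.996 0.088 0.   ] tz [-0.069  0.775 -0.628] F [ 2.89 10.93  4.17] j [-0.526  1.118  0.862  1.936  0.689  0.727] 0.01340829246179101 58.372381925582886
top -0.075 716 angle 0.0009 z at hinge 0.2336 z at r.1 0.2337
top 0.035 742 angle -0.0024 z at hinge 0.2339 z at r.1 0.2337
```

Request:
send_rows(
  steps="-1 0.0005 -0.0055 -0.0038 0 0 0;-1 0.0005 -0.0052 -0.0042 0 0 0;-1 0.0003 -0.003 -0.0026 0 0 0;-1 0.0002 -0.002 -0.002 0 0 0;-1 0 0 0 0 0 0",
)

```text
clock: 10.63
eef_pos: [0.6422, -0.1652, 0.0794]
tool_rot: [0.609, 0.665, 0.291, -0.318]
ft_force: [3.9, 8.6, 4.3]
grip_width: 0.0131
grasp_force: 58.4
```

```bash
python3 st.py
```

```text
10.6333 [ 0.6422 -0.1652  0.0794] ty [ 0.996  0.087 -0.   ] tz [-0.068  0.775 -0.628] F [3.92 8.59 4.28] j [-0.543  1.161  0.92   1.962  0.68   0.71 ] 0.013139443722046116 58.426433801651
```

Request:
send_rows(
  steps="-1 0.0001 -0.001 -0.001 0 0 0;-1 0.0001 -0.001 -0.001 0 0 0;-1 0.0001 -0.001 -0.001 0 0 0;-1 0 0 0 0 0 0;-1 0 0 0 0 0 0",
)

```text
clock: 11.05
eef_pos: [0.6425, -0.1677, 0.0768]
tool_rot: [0.609, 0.665, 0.291, -0.318]
ft_force: [2.5, 9.3, 5.8]
grip_width: 0.0132
grasp_force: 58.6
```

```bash
python3 st.py
```

```text
11.05 [ 0.6425 -0.1677  0.0768] ty [ 0.996  0.088 -0.   ] tz [-0.069  0.775 -0.628] F [2.49 9.33 5.76] j [-0.546  1.169  0.931  1.967  0.678  0.706] 0.013232108311992178 58.566856384277344
```

Request:
send_rows(
  steps="-1 0.0001 -0.001 -0.001 0 0 0;-1 0.0001 -0.001 -0.001 0 0 0;-1 0.0001 -0.001 -0.001 0 0 0;-1 0 0 0 0 0 0;-1 0 0 0 0 0 0",
)

```text
clock: 11.47
eef_pos: [0.6427, -0.1704, 0.0739]
tool_rot: [0.609, 0.665, 0.291, -0.319]
ft_force: [2.9, 8.9, 5.9]
grip_width: 0.0131
grasp_force: 58.6
```

Request:
send_rows(
  steps="-1 0.0001 -0.001 -0.001 0 0 0;-1 0.0001 -0.001 -0.001 0 0 0;-1 0.0001 -0.001 -0.001 0 0 0;-1 0.0001 -0.001 -0.001 0 0 0;-1 0 0 0 0 0 0",
)

```text
clock: 11.88
eef_pos: [0.643, -0.1736, 0.0702]
tool_rot: [0.609, 0.665, 0.291, -0.32]
ft_force: [1.8, 11.7, 6.5]
grip_width: 0.0132
grasp_force: 58.7
```

```bash
python3 st.py;python3 sh.py; python3 - <<'E'
from h import *
c=cam('top');d=cam('side')
a=cv2.resize(c['frame'][110:250,230:410,::-1],None,fx=4,fy=4,interpolation=cv2.INTER_CUBIC)
cv2.imwrite('pics/b.png',np.clip(a*2.0,0,255).astype(np.uint8))
E
```

```text
11.8833 [ 0.643  -0.1736  0.0702] ty [ 0.996  0.088 -0.002] tz [-0.07   0.777 -0.626] F [ 1.84 11.75  6.5 ] j [-0.552  1.191  0.959  1.98   0.675  0.699] 0.013157712769651497 58.66853713989258
side -0.075 718 angle -0.0045 z at hinge 0.2329 z at r.1 0.2325
top -0.075 718 angle -0.0009 z at hinge 0.2339 z at r.1 0.2338
top 0.035 740 angle -0.0027 z at hinge 0.2339 z at r.1 0.2336
```

View pics/b.png

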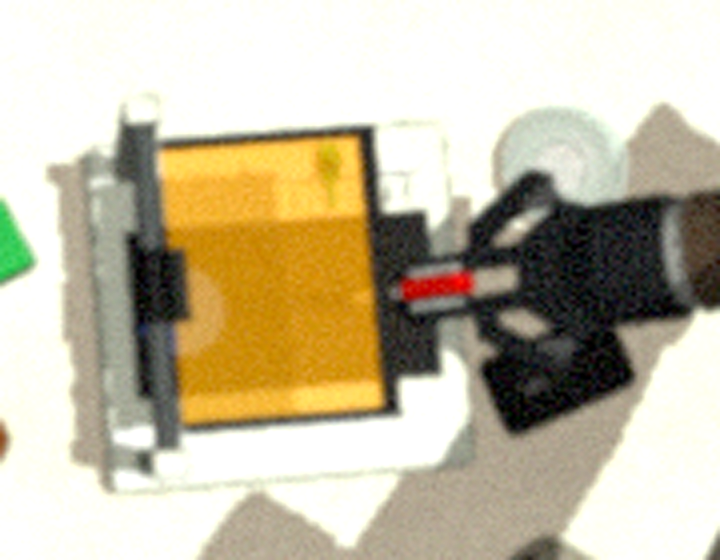

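The top view shows the red grip between the pads, from (402,290) to (472,283). The tab shows through the shield at (328,160). Next I work out the lever angle from the grip's surface points.

```bash
cat > lv.py <<'E'
from h import *
o=np.array([.6346,-.0795]);ex=np.array([-.0872,.9962]);ey=np.array([-.9962,-.0872])
for n in('top','side'):
    c=cam(n);A=cloud(c);H=cv2.cvtColor(c['frame'],cv2.COLOR_RGB2HSV);d=A[...,:2]-o;X=d@ex;Y=d@ey;Z=A[...,2]
    m=(cv2.inRange(H,(0,130,40),(5,255,255))|cv2.inRange(H,(172,130,40),(180,255,255)))>0
    m&=(abs(Y)<.04)&(Z>.04)&(Z<.2)&(X<0)
    if m.sum()<15: print(n,'few',m.sum()); continue
    print(n,m.sum(),'Y',np.median(Y[m]).round(4))
    x,z=X[m],Z[m]
    for b in np.arange(x.min(),x.max(),.006):
        s=(x>=b)&(x<b+.006); 
        if s.sum()>2: print(' X %.4f Z %.4f n%d'%(x[s].mean(),np.median(z[s]),s.sum()))
E
python3 lv.py
```

```text
top 102 Y 0.0013
 X -0.1229 Z 0.1051 n9
 X -0.1171 Z 0.1113 n12
 X -0.1107 Z 0.1150 n15
 X -0.1055 Z 0.1111 n12
 X -0.0993 Z 0.1066 n16
 X -0.0932 Z 0.0991 n17
 X -0.0870 Z 0.0931 n17
 X -0.0831 Z 0.0882 n4
side few 0
```

Request:
send_rows(
  steps="-1 0.0001 -0.001 -0.001 0 0 0;-1 0.0001 -0.001 -0.001 0 0 0;-1 0 0 0 0 0 0;-1 0 0 0 0 0 0;-1 0 0 0 0 0 0",
)

```text
clock: 12.6
eef_pos: [0.6431, -0.1737, 0.0701]
tool_rot: [0.609, 0.664, 0.292, -0.321]
ft_force: [-0.9, 19.1, 12.1]
grip_width: 0.0131
grasp_force: 58.5
```

```bash
python3 lv.py;python3 st.py
```

```text
top 101 Y 0.0009
 X -0.1223 Z 0.1065 n10
 X -0.1167 Z 0.1125 n11
 X -0.1101 Z 0.1150 n18
 X -0.1039 Z 0.1085 n15
 X -0.0978 Z 0.1040 n14
 X -0.0923 Z 0.0993 n15
 X -0.0869 Z 0.0918 n15
 X -0.0830 Z 0.0895 n3
side few 0
12.7 [ 0.643  -0.1737  0.07  ] ty [ 0.996  0.089 -0.003] tz [-0.072  0.778 -0.624] F [-0.52 18.35 12.21] j [-0.553  1.196  0.967  1.987  0.675  0.697] 0.013132565193135439 58.49936842918396
```

The TCP stopped moving while the force rose to 22 N, so the lever is on the idle stop. I hold it there for 1.7 s.

Request:
send_rows(
  steps="-1 0 -0.0005 -0.0005 0 0 0;-1 0 0 0 0 0 0;-1 0 0 0 0 0 0;-1 0 0 0 0 0 0;-1 0 0 0 0 0 0",
)

```text
clock: 13.12
eef_pos: [0.6431, -0.1737, 0.07]
tool_rot: [0.608, 0.664, 0.292, -0.321]
ft_force: [-2.1, 19.0, 13.4]
grip_width: 0.0131
grasp_force: 58.5
```

Request:
send_rows(
  steps="-1 0 0 0 0 0 0;-1 0 0 0 0 0 0;-1 0 0 0 0 0 0;-1 0 0 0 0 0 0;-1 0 0 0 0 0 0",
)

```text
clock: 13.53
eef_pos: [0.6431, -0.1737, 0.0701]
tool_rot: [0.608, 0.664, 0.292, -0.321]
ft_force: [-3.1, 19.7, 13.4]
grip_width: 0.0133
grasp_force: 58.5
```

Request:
send_rows(
  steps="-1 0 0 0 0 0 0;-1 0 0 0 0 0 0;-1 0 0 0 0 0 0;-1 0 0 0 0 0 0;-1 0 0 0 0 0 0",
)

```text
clock: 13.95
eef_pos: [0.643, -0.1737, 0.07]
tool_rot: [0.608, 0.664, 0.292, -0.321]
ft_force: [-2.7, 19.3, 12.7]
grip_width: 0.0132
grasp_force: 58.5
```

Request:
send_rows(
  steps="-1 0 0 0 0 0 0;-1 0 0 0 0 0 0;-1 0 0 0 0 0 0;-1 0 0 0 0 0 0;-1 0 0 0 0 0 0",
)

```text
clock: 14.37
eef_pos: [0.643, -0.1737, 0.07]
tool_rot: [0.608, 0.664, 0.292, -0.321]
ft_force: [-2.9, 20.2, 13.4]
grip_width: 0.0129
grasp_force: 58.5
```

```bash
python3 st.py; python3 sh.py
```

```text
14.3667 [ 0.643  -0.1737  0.07  ] ty [ 0.996  0.089 -0.003] tz [-0.072  0.779 -0.623] F [-2.89 20.18 13.41] j [-0.553  1.197  0.968  1.989  0.675  0.696] 0.012853735743627378 58.46060872077942
side -0.075 738 angle -0.0025 z at hinge 0.2328 z at r.1 0.2325
top -0.075 717 angle 0.0022 z at hinge 0.2336 z at r.1 0.2338
top 0.035 738 angle -0.0014 z at hinge 0.2339 z at r.1 0.2338
```

The reset hold is done and the shield is still level. Now I push the lever forward, stopping short of the tab to measure.

Request:
send_rows(
  steps="-1 -0.0001 0.0015 0.0015 0 0 0;-1 -0.0006 0.0066 0.0062 0 0 0;-1 -0.0006 0.0073 0.0053 0 0 0;-1 -0.0007 0.0078 0.0045 0 0 0;-1 -0.0007 0.0081 0.0038 0 0 0",
)

```text
clock: 14.88
eef_pos: [0.6412, -0.1526, 0.0881]
tool_rot: [0.611, 0.668, 0.29, -0.312]
ft_force: [6.4, -12.7, 8.3]
grip_width: 0.0131
grasp_force: 60.3
```

Request:
send_rows(
  steps="-1 -0.0007 0.0085 0.0029 0 0 0;-1 -0.0007 0.0085 0.0022 0 0 0;-1 0 0 0 0 0 0;-1 0 0 0 0 0 0;-1 0 0 0 0 0 0",
)

```text
clock: 15.3
eef_pos: [0.6397, -0.1345, 0.0957]
tool_rot: [0.61, 0.667, 0.291, -0.313]
ft_force: [1.8, -7.8, 12.6]
grip_width: 0.0131
grasp_force: 59.0
```

```bash
python3 st.py;python3 lv.py; python3 - <<'E'
from h import *
c=cam('top')
a=cv2.resize(c['frame'][110:250,230:410,::-1],None,fx=4,fy=4,interpolation=cv2.INTER_CUBIC)
cv2.imwrite('pics/c.png',np.clip(a*2.0,0,255).astype(np.uint8))
E
```

```text
15.3 [ 0.6397 -0.1345  0.0957] ty [0.996 0.086 0.005] tz [-0.063  0.77  -0.635] F [ 1.84 -7.75 12.59] j [-0.51   1.075  0.789  1.88   0.696  0.751] 0.013111819378724387 58.95710349082947
top 40 Y -0.0004
 X -0.0983 Z 0.0520 n5
 X -0.0780 Z 0.1360 n7
 X -0.0727 Z 0.1377 n15
 X -0.0667 Z 0.1395 n13
side few 0
```

View pics/c.png

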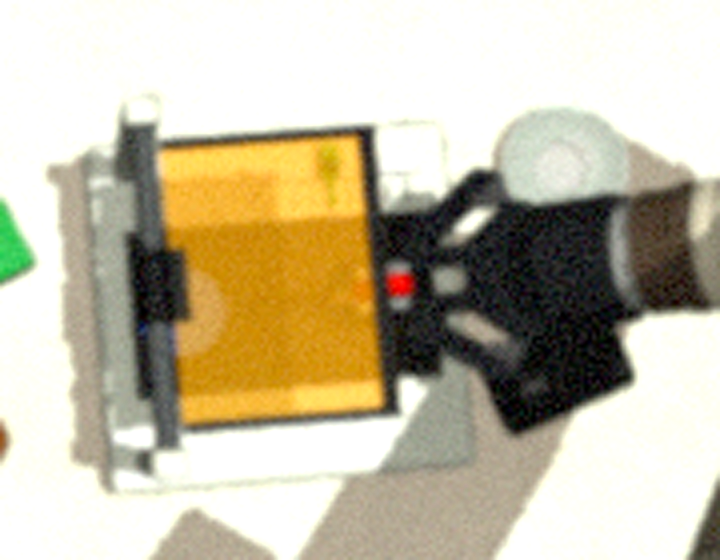

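The top view shows the grip's end face at (400,284), just clear of the shield edge, and the tab through the shield at (328,160). I refine the tab's position before going further.

```bash
cat > tab.py <<'E'
from h import *
o=np.array([.6346,-.0795]);ex=np.array([-.0872,.9962]);ey=np.array([-.9962,-.0872])
d=np.load('side0.npz');A=d['P'];f=d['f'];H=cv2.cvtColor(f,cv2.COLOR_RGB2HSV)
q=A[...,:2]-o;X=q@ex;Y=q@ey;Z=A[...,2]
m=(cv2.inRange(H,(50,90,25),(85,255,255))>0)&(Y<-.03)&(X<.02)&(X>-.1)&(Z>.05)
for lo,hi in((.055,.062),(.062,.07),(.07,.08),(.08,.089),(.089,.096)):
    s=m&(Z>lo)&(Z<hi); print('side z',lo,s.sum(),'X',X[s].mean().round(4),np.percentile(X[s],[5,95]).round(4),'Y',Y[s].mean().round(4),np.percentile(Y[s],[5,95]).round(4))
# finger pixel rays onto vertical planes: side-cam finger columns
c=cam('top');H=cv2.cvtColor(c['frame'],cv2.COLOR_RGB2HSV)
print('HSV tab',H[150,308:318].tolist());print('HSV col',H[140:165:2,312].tolist())
b=c['frame'].astype(float);w=b[...,0]/(b[...,1]+1)
reg=w[140:170,300:325];print(np.round(reg[::2,:],1))
for v in range(142,162,2):
    r=w[v,303:321];bg=np.median(w[v,296:322]);k=np.clip(bg-.15-r,0,None)
    if k.sum()>.2:
        u=(k*np.arange(303,321)).sum()/k.sum();
        for z in(.075,.093):
            p=onplane(c,[[u,v]],z)[0,:2]-o;print(v,u.round(2),z,'X',(p@ex).round(4),'Y',(p@ey).round(4))
E
python3 tab.py
```

```text
side z 0.055 31 X -0.0505 [-0.0548 -0.0454] Y -0.0759 [-0.0951 -0.0636]
side z 0.062 49 X -0.0516 [-0.0553 -0.0465] Y -0.0876 [-0.0989 -0.0788]
side z 0.07 14 X -0.0519 [-0.0528 -0.0506] Y -0.0857 [-0.0891 -0.0823]
side z 0.08 12 X -0.0516 [-0.0526 -0.0497] Y -0.084 [-0.0871 -0.0814]
side z 0.089 9 X -0.0503 [-0.0524 -0.0487] Y -0.0855 [-0.0884 -0.0825]
HSV tab [[19, 190, 130], [20, 219, 119], [22, 243, 109], [23, 255, 99], [23, 230, 103], [23, 255, 101], [23, 195, 115], [21, 187, 128], [21, 191, 136], [20, 177, 141]]
HSV col [[33, 21, 134], [34, 26, 68], [21, 190, 86], [24, 205, 118], [25, 255, 106], [23, 230, 103], [23, 248, 102], [25, 244, 111], [23, 203, 118], [23, 209, 116], [23, 206, 119], [20, 188, 126], [19, 213, 115]]
[[1.  1.  1.  1.  1.  1.  1.  1.  1.  1.  1.  1.  1.  1.  1.  1.  1.  1.
  1.  1.  1.  1.  1.  1.  1. ]
 [1.  1.  1.  1.  1.  1.  1.  1.  0.9 1.  0.9 1.  1.  1.  1.  0.9 0.9 1.
  1.  1.  0.9 0.9 1.  1.  1. ]
 [1.3 1.2 1.2 1.4 1.3 1.5 1.3 1.4 1.3 1.3 1.4 1.2 1.3 1.3 1.3 1.4 1.4 1.4
  1.4 1.4 1.4 1.2 1.  1.  1. ]
 [1.3 1.3 1.3 1.4 1.3 1.3 1.3 1.3 1.3 1.3 1.3 1.2 
[... 510 characters left out ...]
.3 1.3 1.3 1.3 1.2 1.2 1.3 1.3 1.3 1.3
  1.3 1.4 1.3 1.3 1.1 1.2 1. ]
 [1.3 1.3 1.3 1.3 1.3 1.3 1.3 1.3 1.3 1.3 1.3 1.3 1.2 1.2 1.3 1.3 1.3 1.3
  1.3 1.3 1.3 1.3 1.2 0.8 1. ]
 [1.3 1.3 1.3 1.3 1.3 1.3 1.3 1.3 1.3 1.3 1.3 1.3 1.2 1.2 1.3 1.3 1.3 1.3
  1.3 1.3 1.3 1.3 1.4 0.8 1. ]
 [1.3 1.3 1.3 1.3 1.3 1.3 1.3 1.3 1.3 1.3 1.3 1.3 1.3 1.3 1.3 1.3 1.3 1.3
  1.3 1.3 1.4 1.4 1.3 1.2 1. ]
 [1.3 1.3 1.3 1.4 1.4 1.3 1.4 1.4 1.4 1.4 1.4 1.4 1.4 1.4 1.4 1.4 1.4 1.4
  1.4 1.4 1.5 1.5 1.3 1.  1.3]
 [1.5 1.4 1.4 1.4 1.4 1.4 1.5 1.5 1.4 1.5 1.5 1.4 1.4 1.4 1.4 1.4 1.5 1.4
  1.5 1.4 1.5 1.5 1.4 1.  0.9]
 [1.4 1.4 1.5 1.4 1.4 1.5 1.4 1.4 1.5 1.5 1.4 1.4 1.4 1.4 1.5 1.5 1.4 1.4
  1.4 1.4 1.4 1.5 1.4 1.  0.8]]
```

Request:
send_rows(
  steps="-1 -0.0003 0.004 0.001 0 0 0;-1 -0.0004 0.005 0.001 0 0 0;-1 -0.0003 0.004 0.0005 0 0 0;-1 -0.0002 0.0021 0.0003 0 0 0;-1 0 0 0 0 0 0",
)

```text
clock: 15.92
eef_pos: [0.6384, -0.12, 0.0986]
tool_rot: [0.611, 0.667, 0.29, -0.313]
ft_force: [1.5, -8.9, 13.9]
grip_width: 0.0128
grasp_force: 58.5
```

```bash
python3 st.py;python3 lv.py; python3 - <<'E'
from h import *
o=np.array([.6346,-.0795]);ex=np.array([-.0872,.9962]);ey=np.array([-.9962,-.0872])
c=cam('top');f=c['frame'].astype(float)
for v in range(150,164):
    r=f[v,300:324,0]; k=np.clip(np.median(r)-10-r[4:18],0,None); 
    if k.sum()>10:
        u=304+(k*np.arange(14)).sum()/k.sum(); p=[onplane(c,[[u,v]],z)[0,:2]-o for z in(.065,.093)]
        print(v,round(u,2),k.max().round(),'pointer z.065 X',(p[0]@ex).round(4),'Y',(p[0]@ey).round(4),' z.093 X',(p[1]@ex).round(4),'Y',(p[1]@ey).round(4))
E
```

```text
15.9167 [ 0.6384 -0.12    0.0986] ty [0.996 0.086 0.006] tz [-0.063  0.769 -0.636] F [ 1.55 -8.86 13.9 ] j [-0.493  1.047  0.738  1.845  0.705  0.769] 0.012785029999555598 58.46602499485016
top few 0
side few 0
150 312.01 18.0 pointer z.065 X -0.0492 Y -0.0884  z.093 X -0.0442 Y -0.0837
151 311.88 18.0 pointer z.065 X -0.0486 Y -0.0858  z.093 X -0.0436 Y -0.0812
152 311.94 17.0 pointer z.065 X -0.0485 Y -0.0832  z.093 X -0.0435 Y -0.0787
153 311.98 14.0 pointer z.065 X -0.0483 Y -0.0805  z.093 X -0.0434 Y -0.0761
154 311.65 12.0 pointer z.065 X -0.0472 Y -0.078  z.093 X -0.0423 Y -0.0736
155 311.8 8.0 pointer z.065 X -0.0474 Y -0.0754  z.093 X -0.0425 Y -0.0711
156 311.67 10.0 pointer z.065 X -0.0468 Y -0.0728  z.093 X -0.0419 Y -0.0686
157 312.05 10.0 pointer z.065 X -0.0475 Y -0.0701  z.093 X -0.0426 Y -0.066
158 312.0 11.0 pointer z.065 X -0.0472 Y -0.0675  z.093 X -0.0423 Y -0.0634
159 312.29 11.0 pointer z.065 X -0.0477 Y -0.0648  z.093 X -0.0428 Y -0.0608
160 312.5 9.0 pointer z.065 X -0.048 Y -0.0622  z.093 X -0.0431 Y -0.0583
```

The pointer reads X ≈ -0.0475 from the top camera and the tab about -0.049 from the side. The grip is estimated at -0.0497. I release and back out so the side camera can check it.

Request:
send_rows(
  steps="-0.3 0 0 0 0 0 0;-0.3 0 0 0 0 0 0;-0.3 0 0 0 0 0 0;-0.3 0 0 0 0 0 0;-0.3 0 0 0 0 0 0",
)

```text
clock: 16.48
eef_pos: [0.6367, -0.1167, 0.0936]
tool_rot: [0.61, 0.666, 0.289, -0.317]
ft_force: [0.6, -1.0, -0.6]
grip_width: 0.0297
grasp_force: 0.0
```

Request:
send_rows(
  steps="-0.3 0.0006 -0.008 0.006 0 0 0;-0.3 0.001 -0.0116 0.0094 0 0 0;-0.3 0.001 -0.0116 0.0094 0 0 0;-0.3 0.001 -0.0116 0.0094 0 0 0;-0.3 0.001 -0.0116 0.0094 0 0 0",
)

```text
clock: 16.9
eef_pos: [0.6416, -0.1716, 0.1382]
tool_rot: [0.61, 0.667, 0.289, -0.317]
ft_force: [0.5, 0.4, 0.2]
grip_width: 0.0298
grasp_force: 0.0
```

```bash
python3 st.py;python3 lv.py
```

```text
16.9 [ 0.6416 -0.1716  0.1382] ty [ 0.996  0.09  -0.001] tz [-0.07   0.771 -0.632] F [0.47 0.44 0.16] j [-0.549  1.136  1.022  2.089  0.67   0.706] 0.029815649343057044 0.0
top few 0
side few 0
```

Request:
send_rows(
  steps="-0.3 0.001 -0.01 0.015 -0.11 -0.0096 0;-0.3 0.001 -0.01 0.02 -0.11 -0.0096 0;-0.3 0.001 -0.01 0.025 -0.11 -0.0096 0;-0.3 0 -0.005 0.03 -0.11 -0.0096 0;-0.3 0 -0.005 0.03 -0.11 -0.0096 0",
)

```text
clock: 17.42
eef_pos: [0.6447, -0.2117, 0.2584]
tool_rot: [0.666, 0.727, 0.11, -0.121]
ft_force: [-0.4, 1.3, 0.7]
grip_width: 0.0298
grasp_force: 0.0
```

Request:
send_rows(
  steps="-0.3 0 0 0.03 -0.11 -0.0096 0;-0.3 0 0 0.03 -0.11 -0.0096 0;-0.3 -0.01 0 0.03 -0.11 -0.0096 0;-0.3 -0.03 0.01 0.01 0 0 0;-0.3 -0.035 0.02 0 0 0 0",
)

```text
clock: 17.83
eef_pos: [0.5711, -0.1802, 0.3603]
tool_rot: [0.674, 0.738, 0.001, 0.002]
ft_force: [0.4, -0.2, 1.4]
grip_width: 0.03
grasp_force: 0.0
```

Request:
send_rows(
  steps="-0.3 -0.035 0.03 0 0 0 0;-0.3 -0.035 0.035 0 0 0 0;-0.3 -0.035 0.04 0 0 0 0;-0.3 -0.03 0.04 0 0 0 0;-0.3 -0.02 0.04 0 0 0 0",
)

```text
clock: 18.25
eef_pos: [0.4345, -0.0217, 0.3574]
tool_rot: [0.676, 0.737, -0.0, -0.002]
ft_force: [0.5, 0.6, -0.5]
grip_width: 0.0301
grasp_force: 0.0
```

Request:
send_rows(
  steps="-0.3 -0.01 0.04 0 0 0 0;-0.3 -0.01 0.04 0 0 0 0;-0.3 -0.01 0.04 0 0 0 0;-0.3 0 0.04 0 0 0 0;-0.3 0 0.03 0 0 0 0",
)

```text
clock: 18.67
eef_pos: [0.4057, 0.1699, 0.3576]
tool_rot: [0.674, 0.739, 0.0, -0.002]
ft_force: [0.4, 0.4, 0.3]
grip_width: 0.03
grasp_force: 0.0
```

```bash
python3 st.py;python3 lv.py;python3 sh.py;python3 - <<'E'
from h import *
c=cam('side');cv2.imwrite('pics/d.png',cv2.resize(c['frame'][130:350,200:400,::-1],None,fx=2.7,fy=2.7,interpolation=cv2.INTER_CUBIC))
E
```

```text
18.6667 [0.4057 0.1699 0.3576] ty [ 0.996  0.091 -0.002] tz [-0.002  0.003 -1.   ] F [0.37 0.43 0.32] j [0.394 0.101 0.16  1.631 0.003 1.874] 0.029966775724698483 0.0
top few 0
side 232 Y 0.0038
 X -0.0602 Z 0.1274 n102
 X -0.0540 Z 0.1332 n56
 X -0.0478 Z 0.1366 n52
 X -0.0431 Z 0.1233 n20
side -0.075 745 angle -0.0045 z at hinge 0.2329 z at r.1 0.2324
side 0.035 873 angle -0.0006 z at hinge 0.2326 z at r.1 0.2325
top -0.075 721 angle -0.003 z at hinge 0.2339 z at r.1 0.2336
top 0.035 738 angle -0.0023 z at hinge 0.2339 z at r.1 0.2337
```

View pics/d.png

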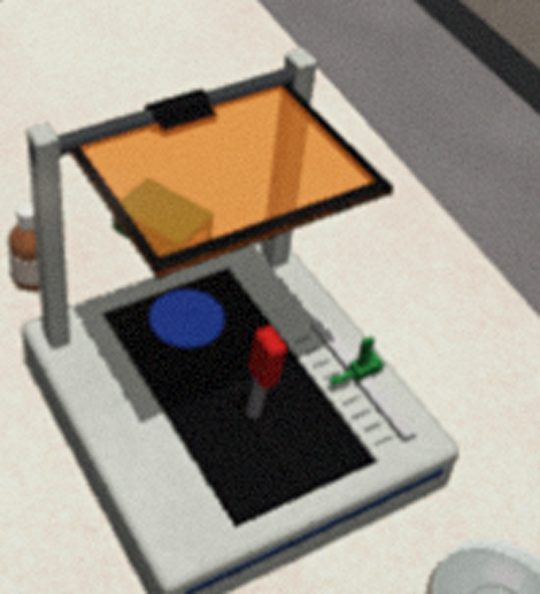

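The shield is level, the grip is clear at (267,357), and the tab is at (366,352). I now measure the front faces of the grip and tab averaged over several frames.

```bash
cat > fin.py <<'E'
from h import *
o=np.array([.6346,-.0795]);ex=np.array([-.0872,.9962]);ey=np.array([-.9962,-.0872])
G=[];T=[]
for i in range(6):
    c=cam('side');A=cloud(c);H=cv2.cvtColor(c['frame'],cv2.COLOR_RGB2HSV);q=A[...,:2]-o;X=q@ex;Y=q@ey;Z=A[...,2]
    m=(cv2.inRange(H,(0,130,40),(5,255,255))|cv2.inRange(H,(172,130,40),(180,255,255)))>0
    m&=(abs(Y)<.03)&(Z>.08)&(Z<.16); G.append(np.c_[X[m],Y[m],Z[m]])
    t=(cv2.inRange(H,(50,90,25),(85,255,255))>0)&(Y<-.03)&(X<.02)&(X>-.1)&(Z>.057)&(Z<.1); T.append(np.c_[X[t],Y[t],Z[t]])
G=np.vstack(G);T=np.vstack(T)
print('Y hist',np.percentile(G[:,1],[1,10,25,50,75,90,99]).round(4),'Z',np.percentile(G[:,2],[1,99]).round(4))
yc=.0
g=G[(G[:,1]<.006)]
for z in np.arange(.096,.15,.005):
    s=g[abs(g[:,2]-z)<.0025]
    if len(s)>5: print('z%.3f n%d X med %.4f p10 %.4f'%(z,len(s),np.median(s[:,0]),np.percentile(s[:,0],10)))
f=g[(g[:,2]>.102)&(g[:,2]<.128)]
for _ in range(4):
    k=np.polyfit(f[:,2],f[:,0],1);f=f[abs(np.polyval(k,f[:,2])-f[:,0])<.003]
lean=np.arctan(-k[0]); print('face lean',lean.round(4),'n',len(f))
# centre: face line shifted 11mm along normal; centre at 90mm from pivot (z .03)
zc=.03+.09*np.cos(lean); 
xc=np.polyval(k,zc)+.011/np.cos(lean); print('grip centre X (face)',xc.round(4),' X from lean',(-.04-.09*np.sin(lean)).round(4))
# solve theta so that face passes: -0.04-.09 sin l
t=T[(T[:,2]>.07)&(T[:,2]<.09)];print('tab face X',np.median(t[:,0]).round(4),len(t),'-> centre',(np.median(t[:,0])+.0025).round(4))
E
python3 fin.py
```

```text
Y hist [-0.0065 -0.0039 -0.0008  0.0038  0.0057  0.0062  0.0068] Z [0.1018 0.1429]
z0.101 n41 X med -0.0584 p10 -0.0595
z0.106 n89 X med -0.0585 p10 -0.0600
z0.111 n92 X med -0.0593 p10 -0.0604
z0.116 n82 X med -0.0596 p10 -0.0609
z0.121 n109 X med -0.0595 p10 -0.0613
z0.126 n97 X med -0.0605 p10 -0.0616
z0.131 n90 X med -0.0609 p10 -0.0621
z0.136 n153 X med -0.0605 p10 -0.0627
z0.141 n411 X med -0.0526 p10 -0.0602
face lean 0.0199 n 86
grip centre X (face) -0.0463  X from lean -0.0418
tab face X -0.0521 152 -> centre -0.0496
```

```bash
sed -i 's/^yc=.0/np.savez("fin.npz",G=G,T=T)/; s/range(6)/range(12)/' fin.py; python3 fin.py >/dev/null; cat > fit.py <<'E'
import numpy as np
from scipy.stats import theilslopes
d=np.load('fin.npz');G,T=d['G'],d['T']
for ylo,yhi in((-.006,0),(-.006,.003),(-.004,.004)):
    f=G[(G[:,1]>ylo)&(G[:,1]<yhi)&(G[:,2]>.101)&(G[:,2]<.132)]
    s,b,_,_=theilslopes(f[:,0],f[:,2]);l=np.arctan(-s);zc=.03+.09*np.cos(l)
    r=f[:,0]-(s*f[:,2]+b)
    print(ylo,yhi,len(f),'lean',l.round(4),'centre X',(s*zc+b+.011/np.cos(l)).round(4),'lean X',(-.04-.09*np.sin(l)).round(4),'res sd',r.std().round(4),np.median(f[:,1]).round(4))
t=T[(T[:,2]>.072)&(T[:,2]<.090)]
print('tab',len(t),'Xpct',np.percentile(t[:,0],[5,25,50,75,95]).round(4),'Y',np.percentile(t[:,1],[5,25,50,75,95]).round(4))
for a,b in((-.0900,-.0865),(-.0865,-.084),(-.084,-.080)):
    u=t[(t[:,1]>a)&(t[:,1]<b)];print(a,len(u),np.median(u[:,0]).round(4))
p=T[(T[:,1]>-.075)];print('pointer',len(p),'X',np.percentile(p[:,0],[5,25,50,75,95]).round(4),'Z',np.percentile(p[:,2],[5,50,95]).round(4),'Y',np.percentile(p[:,1],[2,98]).round(4))
for a in np.arange(-.075,-.055,.004):
    u=p[(p[:,1]>a)&(p[:,1]<a+.004)]
    if len(u)>4: print(' ',a.round(3),len(u),u.mean(0).round(4),u[:,0].min().round(4),u[:,0].max().round(4))
E
python3 fit.py
```

```text
-0.006 0 263 lean 0.0959 centre X -0.0498 lean X -0.0486 res sd 0.0005 -0.0027
-0.006 0.003 450 lean 0.0962 centre X -0.0497 lean X -0.0486 res sd 0.0005 -0.0009
-0.004 0.004 464 lean 0.0968 centre X -0.0497 lean X -0.0487 res sd 0.0006 0.0005
tab 275 Xpct [-0.0532 -0.0525 -0.0521 -0.0513 -0.0497] Y [-0.0894 -0.0866 -0.0846 -0.0828 -0.0819]
-0.09 66 -0.0522
-0.0865 73 -0.0523
-0.084 131 -0.0514
pointer 195 X [-0.0524 -0.0513 -0.05   -0.0487 -0.0477] Z [0.0597 0.0611 0.0628] Y [-0.0747 -0.0614]
  -0.075 59 [-0.05   -0.073   0.0612] -0.0528 -0.0471
  -0.071 60 [-0.0498 -0.0689  0.0611] -0.0532 -0.0473
  -0.067 57 [-0.0501 -0.0649  0.0611] -0.0542 -0.0471
  -0.063 19 [-0.0501 -0.062   0.0614] -0.053 -0.0482
```

In the side camera's frame the grip centre is at X = -0.0497 and the tab at -0.0497 (pointer -0.0500), so they match. The shield is level and the arm is clear. I hand the job in.

```bash
python3 -c "
from h import *
print(get_obs()['clock'],job_done())"
```

```text
the job is handed in; nothing more can be done
19.8167 None
```

I handed the job in at 19.8 s: the shield read level throughout, the lever was held on the idle stop for over 1.5 s, and its grip now measures within about 0.3 mm of the green tab; I didn't re-measure the bottle, carton, dish and mouse at the end.

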